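# Index the sliding magnifier over the mug

### The arm

A 6-joint arm with a two-finger parallel gripper is mounted at the origin on the work surface. World frame = base frame: x ahead of the robot, y to its left, z up, the work surface at z = 0. Lengths are in m, angles in degrees, forces in N, time in s.
With the tool pointing down it reaches from about 0.3 to 1 m from the base axis. Payload 5.1 kg.
Tool frame: the origin (TCP) lies midway between the tips of the shut fingers; the grasp point (between the pads) lies ctrl.grip_point_offset behind it (ctrl.grip_point_offset is the distance from the TCP to the grasp point, in m); z points along the fingers, y is the line along which they close (so a half turn about z gives the same grasp; the last joint's range is limited). The gripper opens to 95 mm and grips with 3 to 60 N. Pads are 20 mm wide; open, the fingers measure 119 mm over their backs; the gripper's body (75 mm by 180 mm) begins 59 mm behind the grasp point.
Start: joints at [67.116, 7.093, 94.555, -0, 78.352, -4.733], TCP at [0.203, 0.618, 0.215] pointing down, gripper open.
Joint ranges: [-149.61, 149.61], [-58.7, 133.49], [1.44, 155.28], [-77.14, 257.14], [18.33, 153.61], [-166.67, 166.67]. Speed limits (degrees/s): [147.25, 147.25, 180, 180, 180, 180].

### API

Orientations are given as [roll, pitch, yaw] about the fixed x, y, z axes, in that order (R = Rz(yaw) Ry(pitch) Rx(roll)).
In Python, from station import ctrl, viewer gives the robot as it stands.
- The arm moves only by the shell command python3 -m jog 'ROWS' [FORCE]. ROWS is JSON, one flat list of numbers, 5 for each row, row after row: the shift along the tool's x, y, z in units of 15 cm (1.0 is 15 cm), then the turn about the tool's z in units of pi rad (1.0 is pi rad), then the opening, from 0 (shut) to 1 (fully open). In form: [dx, dy, dz, turn, fingers, dx, dy, dz, turn, fingers, ...]. A call has 1 to 8 rows; each row is the pose to reach, as a shift and turn from the pose commanded when the call began, along the tool's axes at that moment, turning the shorter way round; what a row does not reach only later rows make up. A row lasts 1/10 s, in which the tool goes at most 50 mm and 8.59 degrees, less where a joint would pass 70% of its speed; a pose out of reach is approached as far as the arm can. A call with a number of a shift or a turn outside -1 to 1 is refused whole. A call with a gripper value outside its range is refused whole. The fingers move at their own pace and stop on an object; FORCE is the grip in N (left out, the last holds). Time passes only in rows, so rows that repeat a pose let the fingers close. It gives the time, the measured TCP pose, the force, the opening and the grip force at its end, in the units of the state.
- ctrl.get_obs(): the state, without advancing time (a new reading comes with each control period).
- viewer.grab_frame(name): name is "side" or "top"; returns the picture (400x640x3 uint8, red, green, blue); there is no depth.
- viewer.camera_info(name): a dict with "camera_matrix" (3x3 intrinsics, pixels), "R" (3x3) and "t" (3): a world point X has camera coordinates R X + t. Camera axes: x right, y down, z forward; pixel columns grow to the right and rows downward; lengths in m; the calibration is good to about 2 mm. A picture is of the moment at which its call begins. camera_info takes no time and is no camera call.
- ctrl.sign_off(): hands the job in; it is judged then, once.
The state is a dict: "time": time; "qpos": joint angles; "qvel": joint speeds; "effort": joint torques, N m; "tool_pos": TCP position; "eef_rot": TCP orientation; "ft_force": force on the tool from outside, world axes, zero at the start; "moment": the same for the moment, N m; "grip_width": opening from 0.0 (shut) to 1.0 (fully open); "finger_force": force on a finger pad.
Only numpy, scipy, OpenCV 4.12 (cv2) and the standard library are available. Lean on these libraries where they do the work, as an engineer would, in place of code of your own. Each camera call takes 0.05 s, during which the arm holds its last target. There are 200 camera calls.

### The job

Bring the sliding magnifier over the mug, the one piece of ware with a handle: pull the T-handled plunger up and give it a quarter turn so that it stays out, slide the carriage along the rail until the lens is over the mug, then turn the T-handle back so that the plunger drops fully home in the notch there. Do not knock the mug.

Things in the scene. Friction and masses are not known exactly. Their poses are not given: they have to be found in the camera images.
- knob (a point): Centre of the plunger's black T-handle grip: a bar 52 mm long (own x), 14 wide (y), 26 high, on the grey carriage that straddles the raised aluminium rail. Locked: square to the rail, centre 189 above the table, underside 16 above the dark slotted collar. Pinch across the 14 from above. Bystanders: two low round clamp knobs (26 wide) at the rail's ends.
- plunger (a joint): How far (m) the plunger is pulled up: 0 home in a notch; spring-loaded down, 6 N rising to 11 N. It is clear of the rail above 0.0165, can turn above 0.020, stops at 0.032 (pull about 0.026). Turned, its cross pin rests on the collar and holds it at 0.020. Turned back to within 10 degrees of square and let go over a notch, it springs home.
- handle (a joint): Turn of the T-handle (rad), counterclockwise from above: 0 square to the rail (locked), 1.57 along the rail (held out). It turns only while the plunger is pulled up; stops at 0 and 1.57.
- lens (a point): Centre of the round magnifier (96 over its rim, 132 above the table), 165 from the plunger along own x; own y runs along the rail, z up. Lens, carriage and plunger slide together (1.5 N). Four V notches, 110 apart; it starts in the second from the -y end, so the others are at -110, +110, +220 along y, ware beside each (within 10). Notch mouths draw the plunger in from 10 off.
- mug: The loose bisque-clay mug, 68 in diameter, 78 high, loop handle on its own +y side, on the 18 thick plywood base board beyond the rail. Origin: centre of its underside. It stands at one of the three places beside a notch; its y in the lens frame tells which. A bowl and a plain tumbler without handles stand at the other two.
Things that resemble listed ones, but are neither listed nor needed, are in the scene too. Leave any blue or green look-alike of the mug alone.

How it is judged (in metres and radians):
On the way, in this order (a step that is already met when the one before it is completed fails the run):
1. with the carriage still at its first notch, the plunger is pulled out and turned so that it stays out (value of joint plunger above 0.017 m and angle between the x axis of knob and the x axis of lens, either way round above 1.1 rad and distance of lens from where it was at the start of the episode below 0.02 m), for 0.2 s.
2. the lens is over the mug with the plunger still out (value of joint plunger above 0.014 m and horizontal distance between lens and mug below 0.03 m), for 0.1 s.
At the end, for the whole second after the job is handed in: The lens is centred within 25 mm over the mug, the plunger is home (within 4 mm), the T-handle is turned back within 17 degrees of square to the rail, and the mug stands upright (horizontal distance between lens and mug below 0.025 m and value of joint plunger below 0.004 m and angle between the x axis of knob and the x axis of lens, either way round below 0.3 rad and angle between mug's own z axis and vertical below 0.1 rad); the robot touches nothing.
It fails at once if the mug is pushed more than 15 mm from where it stood (distance of mug from where it was at the start of the episode above 0.015 m).
It also fails if it takes over 45 s, if anything falls off the work surface, if the arm or the gripper's body presses on something with over 40 N, if the wrist force passes 120 N, or if a joint passes its speed limit or range.

## Working session

There is one attempt and no reset: what is moved stays moved. The work goes in short steps, Python scripts to look and compute and a shell command to move; the robot and the scene stay as the last step left them, time stands still between calls to the robot, and variables do not carry over. Pictures are saved under pics/ and viewed, at most 10 in all, crops included, and the job is handed in when it is done.

```bash
mkdir -p pics
python3 - <<'E'
from station import ctrl, viewer
import cv2
for n in("side","top"):
    cv2.imwrite(f"pics/{n}0.png",viewer.grab_frame(n)[:,:,::-1])
    print(viewer.camera_info(n))
print(ctrl.get_obs(),ctrl.grip_point_offset)
E
```

```text
{'camera_matrix': array([[484.71060206,   0.        , 321.6677161 ],
       [  0.        , 484.71060206, 204.82236591],
       [  0.        ,   0.        ,   1.        ]]), 'R': array([[ 0.79003906, -0.61286031,  0.01550881],
       [-0.46625826, -0.61709475, -0.63387483],
       [ 0.39804713,  0.49355477, -0.77328014]]), 't': array([-0.52310533,  0.42813522,  0.71635896])}
{'camera_matrix': array([[404.2893724 ,   0.        , 323.31310696],
       [  0.        , 404.2893724 , 204.25831965],
       [  0.        ,   0.        ,   1.        ]]), 'R': array([[-0.0075654 , -0.99955574, -0.02882875],
       [-0.98688186,  0.01211265, -0.16098904],
       [ 0.16126672,  0.02723263, -0.98653506]]), 't': array([0.05372505, 0.66764132, 0.77643349])}
{'time': 0.1, 'qpos': array([ 6.71148860e+01,  7.12834125e+00,  9.46244613e+01,  1.26496739e-04,
        7.83516425e+01, -4.73108383e+00]), 'qvel': array([-0.0256692 , -0.03790803, -0.12209727, -0.10972663,  0.02418397,
       -0.05250279]), 'effort': array([ 8.80892730e-04, -4.18878365e+01, -3.61097395e+01,  7.76705914e-02,
        4.61575796e-02, -1.03010016e-04]), 'tool_pos': array([0.20231119, 0.61711673, 0.21354452]), 'eef_rot': array([-1.79895921e+02, -8.73796536e-03,  1.61845936e+02]), 'ft_force': array([ 0.04179082,  0.17561539, -0.07069354]), 'moment': array([-0.00225877,  0.00873978,  0.03316333]), 'finger_force': 0.0, 'grip_width': 1.00200760659888} 0.0188
```

View pics/side0.png

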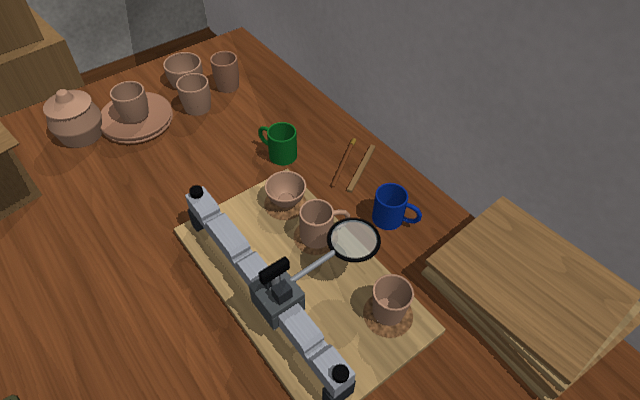

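View pics/top0.png

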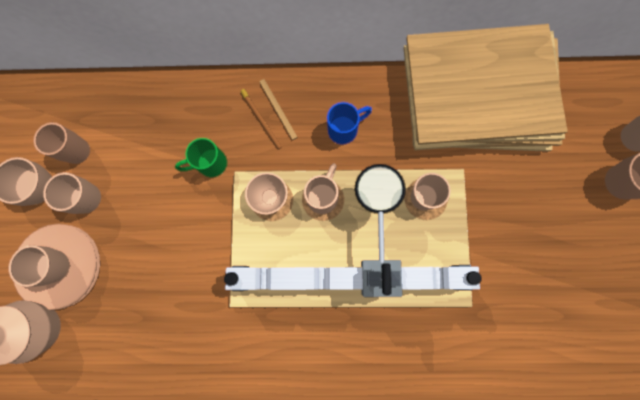

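The handled mug is at top (322,195), with its handle at (333,172). It is one notch to the left (+y) of the lens at (380,189). The T-handle is at top (387,278) and side (274,270).

```bash
cat > h.py <<'E'
import cv2, numpy as np
from station import ctrl, viewer
I={n:viewer.camera_info(n) for n in("side","top")}
def ray(n,p,z):
    c=I[n]; d=c["R"].T@np.linalg.solve(c["camera_matrix"],[*p,1]); o=-c["R"].T@c["t"]
    return o+d*(z-o[2])/d[2]
def dark(img,box,thr=45):
    x0,y0,x1,y1=box; m=(img[y0:y1,x0:x1].max(2)<thr).astype(np.uint8)
    k,l,s,c=cv2.connectedComponentsWithStats(m); i=1+s[1:,4].argmax()
    pts=np.argwhere(l==i)[:,::-1]+[x0,y0]
    return pts.astype(np.float32)
def tri(a,b):
    A=[];r=[]
    for n,p in(("side",a),("top",b)):
        c=I[n];P=c["camera_matrix"]@np.c_[c["R"],c["t"]]
        for k in(0,1):
            q=P[k]-p[k]*P[2];A.append(q[:3]);r.append(-q[3])
    return np.linalg.lstsq(np.array(A),np.array(r),rcond=None)[0]
E
python3 - <<'E'
from h import *
s=cv2.imread("pics/side0.png");t=cv2.imread("pics/top0.png")
ks=dark(s,(250,250,295,288));kt=dark(t,(372,255,402,300))
for p in(ks,kt):print(len(p),cv2.minAreaRect(p))
cs,ct=[cv2.minAreaRect(p)[0] for p in(ks,kt)]
print("knob tri",tri(cs,ct),"top ray",ray("top",ct,.195),"side",ray("side",cs,.189))
for nm,bs,bt in(("kL",(185,182,208,202),(222,268,242,290)),("kR",(328,362,352,386),(463,268,484,290))):
    a=cv2.minAreaRect(dark(s,bs))[0];b=cv2.minAreaRect(dark(t,bt))[0];print(nm,a,b,tri(a,b))
ls=dark(s,(320,212,390,268));lt=dark(t,(350,160,410,218))
a=cv2.fitEllipse(cv2.convexHull(ls.astype(np.int32)));b=cv2.fitEllipse(cv2.convexHull(lt.astype(np.int32)))
print("lens",a,b,tri(a[0],b[0]),ray("top",b[0],.132))
print("mug rim approx",ray("top",(321,188),.096))
big=[cv2.resize(t[240:310,210:490],None,fx=2.8,fy=2.8,interpolation=cv2.INTER_CUBIC),cv2.resize(s[240:330,180:460],None,fx=2.8,fy=2.8,interpolation=cv2.INTER_CUBIC)]
cv2.imwrite("pics/crop.png",np.vstack(big))
E
```

```text
469 ((275.1573181152344, 272.6517028808594), (18.231964111328125, 35.191932678222656), 57.9946174621582)
203 ((386.0, 279.0), (8.0, 28.0), 0.0)
knob tri [ 0.51975528 -0.06057261  0.18654016] top ray [ 0.51918572 -0.05914426  0.195     ] side [ 0.5195538  -0.06215338  0.189     ]
kL (196.0, 192.0) (230.5, 278.5) [0.52065609 0.21824073 0.11915469]
kR (340.0, 373.5) (472.076904296875, 278.8846130371094) [ 0.51798841 -0.22551752  0.11853778]
lens ((353.3531494140625, 239.60342407226562), (43.96609878540039, 53.51667404174805), 95.55231475830078) ((364.8627624511719, 198.4266815185547), (12.25574016571045, 27.576261520385742), 143.52737426757812) [ 0.68493126 -0.04285689  0.10926492] [ 0.66558528 -0.03248293  0.132     ]
mug rim approx [0.69386794 0.05027892 0.096     ]
```

View pics/crop.png

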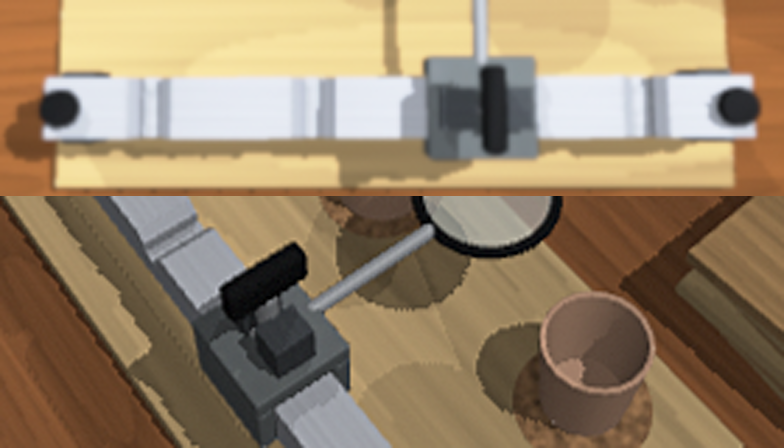

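```bash
cat >> h.py <<'E'
def plan(target,yaw,p=None,y0=None,n=1):
    """n equal calls from (p,y0) to target/yaw; prints dx dy dz turn in jog units for each"""
    o=ctrl.get_obs()
    p=np.array(o["tool_pos"] if p is None else p); y=o["eef_rot"][2] if y0 is None else y0
    target=np.array(target); D=(target-p)/n; t=((y-yaw+180)%360-180)/n
    for i in range(n):
        c,s=np.cos(np.radians(y)),np.sin(np.radians(y))
        v=np.array([D@[c,s,0],D@[s,-c,0],-D[2]])/.15
        print(np.round([*v,t/180],3)); y-=t
E
python3 - <<'E'
from h import *
plan([.5195,-.0605,.270],-.35,[.203,.618,.215],161.85,5)
E
```

```text
[-0.683 -0.728 -0.073  0.18 ]
[-0.967 -0.248 -0.073  0.18 ]
[-0.949  0.309 -0.073  0.18 ]
[-0.635  0.77  -0.073  0.18 ]
[-0.123  0.991 -0.073  0.18 ]
```

```bash
python3 -m jog '[-0.683,-0.728,-0.25,0.18,0.6,-0.683,-0.728,-0.25,0.18,0.6,-0.683,-0.728,-0.25,0.18,0.6,-0.683,-0.728,-0.25,0.18,0.6,-0.683,-0.728,-0.25,0.18,0.6,-0.683,-0.728,-0.25,0.18,0.6]'
python3 -m jog '[-0.967,-0.248,-0.115,0.18,0.6,-0.967,-0.248,-0.115,0.18,0.6,-0.967,-0.248,-0.115,0.18,0.6,-0.967,-0.248,-0.115,0.18,0.6,-0.967,-0.248,-0.115,0.18,0.6,-0.967,-0.248,-0.115,0.18,0.6]'
```

```text
time: 0.7
tool_pos: [0.2656, 0.4819, 0.2517]
eef_rot: [-180.0, -0.0, 129.6]
ft_force: [-0.1, 0.8, 0.3]
grip_width: 0.612
finger_force: 0.0
time: 1.3
tool_pos: [0.3288, 0.347, 0.2688]
eef_rot: [-179.9, 0.0, 97.3]
ft_force: [-1.0, 0.3, 0.1]
grip_width: 0.602
finger_force: 0.0
```

```bash
python3 -m jog '[-0.949,0.309,0,0.18,0.6,-0.949,0.309,0,0.18,0.6,-0.949,0.309,0,0.18,0.6,-0.949,0.309,0,0.18,0.6,-0.949,0.309,0,0.18,0.6]'
python3 -m jog '[-0.635,0.77,0,0.18,0.6,-0.635,0.77,0,0.18,0.6,-0.635,0.77,0,0.18,0.6,-0.635,0.77,0,0.18,0.6,-0.635,0.77,0,0.18,0.6]'
python3 -m jog '[-0.123,0.991,0,0.18,0.6,-0.123,0.991,0,0.18,0.6,-0.123,0.991,0,0.18,0.6,-0.123,0.991,0,0.18,0.6,-0.123,0.991,0,0.18,0.6,-0.123,0.991,0,0.18,0.6,-0.123,0.991,0,0.18,0.6]'
python3 -c "
from h import *
print(ctrl.get_obs()['qpos'])
plan([.5195,-.0605,.172],-.35)"
```

```text
time: 1.8
tool_pos: [0.393, 0.2107, 0.2689]
eef_rot: [-179.9, 0.0, 64.8]
ft_force: [-1.3, 0.1, 0.5]
grip_width: 0.601
finger_force: 0.0
time: 2.3
tool_pos: [0.4566, 0.0758, 0.2689]
eef_rot: [-179.9, 0.1, 32.5]
ft_force: [1.1, -0.1, -0.9]
grip_width: 0.6
finger_force: 0.0
time: 3.0
tool_pos: [0.52, -0.0585, 0.2694]
eef_rot: [-180.0, -0.0, 0.2]
ft_force: [0.3, 0.3, 0.4]
grip_width: 0.599
finger_force: 0.0
[-1.23061811e+01 -1.08114296e+01  1.06787164e+02  1.21577744e-02
  8.40251069e+01  7.74712028e+01]
[-0.003  0.013  0.649  0.003]
```

```bash
python3 -m jog '[0,0.013,0.2,0.003,0.6,0,0.013,0.4,0.003,0.6,0,0.013,0.55,0.003,0.6,0,0.013,0.65,0.003,0.6,0,0.013,0.65,0.003,0.6]'
python3 - <<'E'
from h import *
print(ctrl.get_obs()["tool_pos"])
a,b=[viewer.grab_frame(n)[:,:,::-1] for n in("side","top")]
cv2.imwrite("pics/b.png",np.hstack([cv2.resize(x,None,fx=2,fy=2) for x in(a[170:370,180:380],b[180:380,290:490])]))
E
```

```text
time: 3.5
tool_pos: [0.5185, -0.0611, 0.1695]
eef_rot: [-179.9, 0.2, -0.5]
ft_force: [-0.1, 0.2, -1.0]
grip_width: 0.601
finger_force: 0.0
[ 0.5184827  -0.06114326  0.16951447]
```

View pics/b.png

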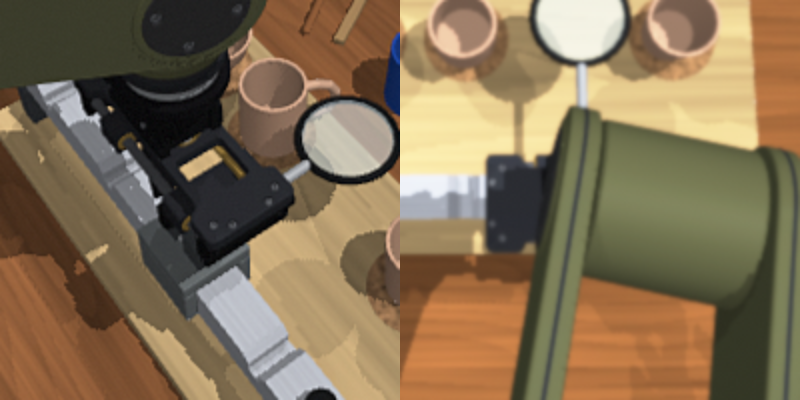

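The gripper hides the knob, but both fingers straddle the carriage centre. I'll close it now.

```bash
python3 -m jog '[0,0,0,0,0,0,0,0,0,0,0,0,0,0,0,0,0,0,0,0,0,0,0,0,0,0,0,0,0,0]' 45
python3 -m jog '[0,0,-0.05,0,0,0,0,-0.1,0,0,0,0,-0.14,0,0,0,0,-0.175,0,0,0,0,-0.175,0,0]'
```

```text
time: 4.2
tool_pos: [0.5201, -0.062, 0.172]
eef_rot: [-180.0, -0.0, -0.7]
ft_force: [-0.1, 1.6, 0.9]
grip_width: 0.152
finger_force: 1.1
time: 4.7
tool_pos: [0.5199, -0.0621, 0.1982]
eef_rot: [-180.0, 0.0, -0.7]
ft_force: [4.3, 1.0, -10.9]
grip_width: 0.144
finger_force: 45.0
```

```bash
python3 -m jog '[0,0,0,-0.04,0,0,0,0,-0.08,0,0,0,0,-0.12,0,0,0,0,-0.16,0,0,0,0,-0.2,0,0,0,0,-0.24,0,0,0,0,-0.24,0]'
python3 -m jog '[0,0,0,-0.04,0,0,0,0,-0.08,0,0,0,0,-0.12,0,0,0,0,-0.16,0,0,0,0,-0.2,0,0,0,0,-0.25,0,0,0,0,-0.25,0]'
```

```text
time: 5.4
tool_pos: [0.5201, -0.0628, 0.1976]
eef_rot: [180.0, 0.0, 42.6]
ft_force: [5.3, -1.1, -11.1]
grip_width: 0.147
finger_force: 45.0
time: 6.1
tool_pos: [0.5208, -0.0628, 0.1979]
eef_rot: [179.9, 0.0, 87.6]
ft_force: [7.5, -1.1, -10.7]
grip_width: 0.148
finger_force: 45.0
```

```bash
python3 -m jog '[0,0,0.03,0,0,0.1,-0.003,0.03,0,0,0.22,-0.008,0.03,0,0,0.36,-0.013,0.03,0,0,0.5,-0.018,0.03,0,0,0.63,-0.022,0.03,0,0,0.733,-0.026,0.03,0,0,0.733,-0.026,0.03,0,0]'
python3 - <<'E'
from h import *
print(ctrl.get_obs()["tool_pos"])
a,b=[viewer.grab_frame(n)[:,:,::-1] for n in("side","top")]
cv2.imwrite("pics/c.png",np.hstack([cv2.resize(x,None,fx=2,fy=2) for x in(a[150:350,180:380],b[140:340,240:440])]))
E
```

```text
time: 6.9
tool_pos: [0.5214, 0.0491, 0.1935]
eef_rot: [179.9, -0.0, 87.6]
ft_force: [6.7, 1.5, -10.4]
grip_width: 0.146
finger_force: 45.0
[0.52139966 0.04910346 0.19353864]
```

View pics/c.png

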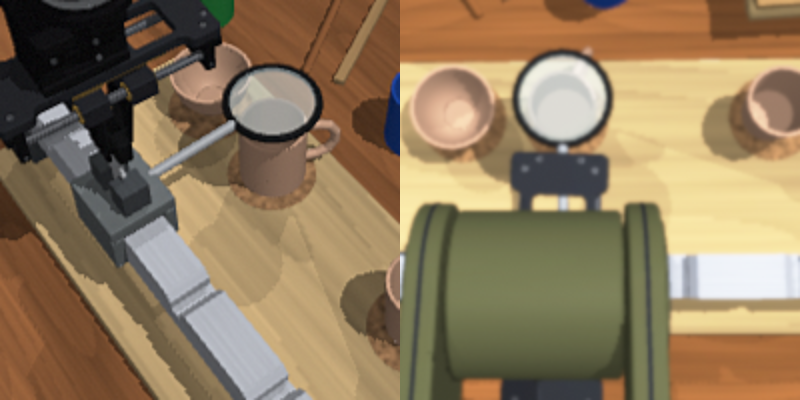

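The lens sits concentric over the mug (side crop (272,100)), and the mug hasn't moved. Next I'll turn the handle back.

```bash
python3 -m jog '[0,0,-0.025,0,0,0,0,-0.025,0.04,0,0,0,-0.025,0.08,0,0,0,-0.025,0.12,0,0,0,-0.025,0.16,0,0,0,-0.025,0.2,0,0,0,-0.025,0.24,0,0,0,-0.025,0.24,0]'
python3 -m jog '[0,0,0,0.04,0,0,0,0,0.08,0,0,0,0,0.12,0,0,0,0,0.16,0,0,0,0,0.2,0,0,0,0,0.25,0,0,0,0,0.25,0]'
python3 -m jog '[0,0,0.05,0,0,0,0,0.1,0,0,0,0,0.14,0,0,0,0,0.165,0,0,0,0,0.165,0,0]'
```

```text
time: 7.8
tool_pos: [0.5207, 0.0477, 0.1968]
eef_rot: [-180.0, 0.0, 44.3]
ft_force: [4.4, 1.8, -10.1]
grip_width: 0.144
finger_force: 45.0
time: 8.5
tool_pos: [0.5205, 0.0477, 0.1968]
eef_rot: [180.0, 0.1, -0.5]
ft_force: [3.8, 1.6, -11.5]
grip_width: 0.142
finger_force: 45.0
time: 9.0
tool_pos: [0.5206, 0.0477, 0.1724]
eef_rot: [-180.0, 0.1, -0.6]
ft_force: [1.1, 1.4, -9.5]
grip_width: 0.144
finger_force: 45.0
```

```bash
python3 -m jog '[0,0,0,0,0.3,0,0,0,0,0.5,0,0,0,0,0.5,0,0,0,0,0.5,0,0,0,0,0.5]'
python3 -m jog '[0,0,-0.2,0,0.5,0,0,-0.4,0,0.5,0,0,-0.6,0,0.5,0,0,-0.8,0,0.5,-0.3,0,-0.9,0,0.5,-0.6,0.3,-1,0,0.5,-1,0.6,-1,0,0.5,-1,1,-1,0,0.5]'
python3 -m jog '[-0.3,0.3,0,0,0.5,-0.3,0.6,0,0,0.5,-0.3,1,0,0,0.5,-0.3,1,0,0,0.5]'
python3 - <<'E'
from h import *
print(ctrl.get_obs()["ft_force"])
a,b=[viewer.grab_frame(n)[:,:,::-1] for n in("side","top")]
cv2.imwrite("pics/d.png",np.hstack([cv2.resize(x,None,fx=2,fy=2) for x in(a[140:340,180:380],b[140:340,240:440])]))
cv2.imwrite("pics/ds.png",a);cv2.imwrite("pics/dt.png",b)
E
```

```text
time: 9.5
tool_pos: [0.5213, 0.0476, 0.1733]
eef_rot: [180.0, -0.1, -0.7]
ft_force: [0.2, 0.8, 1.0]
grip_width: 0.483
finger_force: 0.0
time: 10.3
tool_pos: [0.3819, -0.0626, 0.3234]
eef_rot: [180.0, -0.2, -0.5]
ft_force: [0.9, -1.0, 0.5]
grip_width: 0.504
finger_force: 0.0
time: 10.7
tool_pos: [0.3355, -0.2157, 0.3221]
eef_rot: [179.9, -0.0, -1.0]
ft_force: [-0.1, 0.7, -0.5]
grip_width: 0.502
finger_force: 0.0
[-0.10664992  0.70123331 -0.54910205]
```

View pics/d.png

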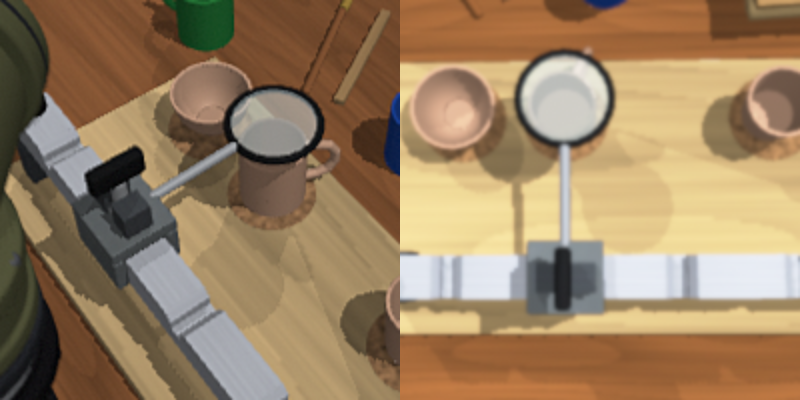

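The handle is square to the rail at side crop (115,172) and the lens is over the mug. I'll check the knob height against the start.

Run:
```python
from h import *
s=cv2.imread("pics/ds.png");t=cv2.imread("pics/dt.png")
a=cv2.minAreaRect(dark(s,(220,208,256,241)));b=cv2.minAreaRect(dark(t,(510-200,258,332,302)))
print(a,b,tri(a[0],b[0]))
```

```text
((238.51417541503906, 227.8255157470703), (17.871658325195312, 32.5380744934082), 60.945396423339844) ((320.5, 279.0), (28.0, 7.0), 90.0) [0.52063961 0.04877054 0.18455897]
```

The knob is at z ≈ 0.185 (0.187 at the start), so the plunger is home, and y has moved by +109 mm.

```bash
python3 -c "
from station import ctrl
print(ctrl.sign_off())"
```

```text
the job is handed in; nothing more can be done
None
```

I handed the job in: the magnifier is over the mug with the plunger home in its notch and the T-handle square to the rail, the mug looks undisturbed in the last picture, and no verdict came back.

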